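Copper plate from the pile to the bending jig

TASK

Take the top copper plate from the pile in the wooden holder and load it in the steel bending jig: first slide it lengthwise out over the holder's near lip, still lying flat on the pile, until about a third of it overhangs, then pinch the overhanging end by its two long edges and lift it off. Lay it flat (do not drop it) on the jig's bed between the two cheeks and push it fully home against the end stop, then let go. Leave the plates below in the holder and the other things on the bench undisturbed.

Things in the scene. Friction and masses are not known exactly. Their poses are not given: they have to be found in the camera images.
- plate_center (a point): Centre (half-way up) of the top copper plate: flat smooth bare-copper bar 140 mm long (its x), 45 mm wide (y), 5 mm thick (z), about 0.28 kg, on two identical plates in the holder, centre 72.5 mm above the bench, up to 6 mm off the holder's centre lengthwise. The plates slide easily on one another: press on it from above with closed fingertips (6 N or more) and drag, or push its far end.
- plate2_center (a point): Centre of the second copper plate (same size, directly under the top one, centre 67.5 mm above the bench). It and the third plate below it stay in the holder; the end lips keep them from sliding out.
- holder: Fixed wooden plate holder, block 156 mm long (x), 60 mm wide (y), bed 60 mm above the bench; origin at the centre of its underside on the bench; -x is its near end (faces the robot, turned up to 17 degrees). Plates lie along x. Steel side rails, inner faces 24 mm and outer faces 29 mm from the centre line, rise to 72 mm, half-way up the top plate, and guide it.
- holder_lip (a point): Middle of the top of the holder's near lip, a steel strip at its near end (outer face at x = -78 mm of the holder), 68 mm above the bench; the far end has the same. The lips stop the lower plates; the top plate (underside at 70 mm, top at 75 mm) passes over them, and tips off if its centre goes past the lip. Below the overhang the block's end is plain and there is free room.
- jig: Fixed steel bending jig; origin under the centre of its bed on the bench; -x is its near, open end (faces the robot, turned up to 17 degrees). Flat bed x = -45 to +45 mm, 75 mm wide, top 45 mm above the bench. Two straight cheeks along x = -30 to +45 mm, inner faces 26.5 mm either side of the centre line, 9 mm thick, tops 57 mm above the bench. A foot 12 mm high lies behind the stop.
- jig_stop (a point): Middle of the foot of the jig's end stop, at bed height: an upright wall across the far end, face at x = +45 mm of the jig, top 60 mm above the bench. A plate that is home has its far end on it, so its centre is 70 mm nearer (x = -25 mm), 47.5 mm above the bench; its near 50 mm stick out over the bed's near end, with room for fingers beside and below.
There are look-alikes about, which are no part of the job. Leave any pink or red look-alike of the part that bears plate_center alone.

How it is judged:
By the outcome, as a careful person would: the job done as asked, in the order asked, and still so for the second after the job is handed in, with the robot touching nothing.
It also fails if it takes over 48 s, if anything falls off the work surface, if the arm or the gripper's body presses on something with over 40 N, if the wrist force passes 120 N, or if a joint passes its speed limit or range.

ROBOT

A 7-joint arm with a two-finger parallel gripper is mounted at the origin on the work surface. World frame = base frame: x ahead of the robot, y to its left, z up, the work surface at z = 0. Lengths are in m, angles in degrees, forces in N, time in s.
With the tool pointing down it reaches from about 0.425 to 0.875 m from the base axis. Payload 4.7 kg.
Tool frame: the origin (TCP) lies on the mounting face of the last link; the fingertips stand 182 mm ahead of it and the grasp point (between the pads) lies 164 mm ahead of it; z points along the fingers, x is the direction in which the jaws open and shut, and the axes are right-handed (so a half turn about z gives the same grasp; the last joint's range is limited). The gripper opens to 87 mm and grips with 3 to 60 N. Pads are 19 mm wide; open, the fingers measure 117 mm over their backs; the gripper's body (75 mm by 190 mm) begins 51 mm behind the grasp point.
Start: joints at [72.599, 18.392, -4.016, 83.108, 1.295, 78.541, -3.26], TCP at [0.203, -0.617, 0.405] pointing down, gripper open.
Joint ranges: [-163.93, 163.93], [-17.29, 119.83], [-79.2, 71.16], [3.27, 140.29], [-89.18, 269.18], [5.43, 117.66], [-154.24, 154.24]. Speed limits (degrees/s): [147.25, 147.25, 180, 180, 180, 180, 180].

INTERFACE

Orientations are given as [roll, pitch, yaw] about the fixed x, y, z axes, in that order (R = Rz(yaw) Ry(pitch) Rx(roll)).
In Python, from cell import status, cams, env, outline_of, landmark_of gives the robot as it stands. The module is installed in compiled form; this text tells all that it offers.
- The arm moves only by the tool jog_arm, never from a script. Its argument "rows" is a list of rows, each a list of 7 numbers: the closure, from 0 (fully open) to 1 (shut), then the shift along the tool's x, y, z in m, then the turn, a rotation vector about the tool's x, y, z in degrees. A call has 1 to 12 rows; each row shifts and turns the commanded pose from where the row before left it, along the tool's axes as they then stand; what a row does not reach is not made up. A row lasts 1/12 s, in which the tool goes at most 41.7 mm and 7.16 degrees, less where a joint would pass 70% of its speed; a pose out of reach is approached as far as the arm can. A call with a gripper value outside its range is refused whole. The fingers move at their own pace and stop on an object; "grip_force" is the grip in N (left out, the last holds). Time passes only in rows, so rows that do not move let the fingers close. It gives the time, the measured TCP pose, the force and the opening at its end, in the units of the state.
- status.get_obs(): the state, without advancing time (a new reading comes with each control period).
- cams.read_camera(name): name is "scene" or "top" or "wrist"; returns (picture, depth): 400x640x3 uint8, red, green, blue; 400x640 float32, m along the optical axis (not along the pixel's ray), 0 where there is no reading.
- cams.camera_params(name): a dict with "vfov" (degrees; the focal length in pixels is half the picture's height over the tangent of half this angle, whatever the lens; pixels are square), "cx", "cy" (the principal point, pixels), "k1" (the pictures are not rectified: a ray, as slopes to the right and down, at radius r is drawn at 1 + k1 r^2 times it, then the intrinsics apply), "eye" and "attitude" of the camera in the world. Camera axes: x right, y up, looking along -z (the intrinsics and any distortion apply to the point x, -y, -z); pixel columns grow to the right and rows downward; lengths in m; the calibration is good to about 2 mm. A picture is of the moment at which its call begins: read the wrist's pose just before it. camera_params takes no time and is no camera call; for the wrist camera it gives the pose at the moment of the call.
- env.sign_off(): hands the job in, once; it reports no verdict.
Trained networks look in the newest picture that a camera, given by its name, has taken for a name from the list of things; names that differ only in an ending like _2 or _b are one class to them, and where a whole thing is asked for, a point or a joint stands for the part that bears it (a point fixed in the world has none). Each returns a list of dicts, best first, with "conf" (0 to 1); they miss things now and then, are a little off and sometimes report something else, mostly with a low value. They report only what shows in the picture. A call takes as long as a camera call. They do not tell look-alikes from the thing itself.
- outline_of(camera, name): "pixels" (400x640 bool, what is visible of it) and "box" ([left, top, right, bottom] in pixels, round what is visible of it).
- landmark_of(camera, name): "position" ([row, column] in pixels: a listed point, or the origin of a listed thing).
The state is a dict: "time_s": time; "qpos": joint angles; "joint_velocities": joint speeds; "effort": joint torques, N m; "tool_pos": TCP position; "tool_rot": TCP orientation; "force": force on the tool from outside, world axes, zero at the start; "wrist_torque": the same for the moment, N m; "grip_width": finger opening in m.
Only numpy, scipy, OpenCV 4.12 (cv2) and the standard library are available. Lean on these libraries where they do the work, as an engineer would, in place of code of your own. Each camera call takes 0.05 s, during which the arm holds its last target. There are 200 camera calls.

## Working session

There is one attempt and no reset: what is moved stays moved. The work goes in short steps, Python scripts to look and compute and a tool call to move; the robot and the scene stay as the last step left them, time stands still between calls to the robot, and variables do not carry over. Pictures are saved under pics/ and viewed, about 8 in all and at most 12, crops included, and the job is handed in when it is done.

Besides the shell and the picture viewer there is one more tool, called after "Request:" as a command line: name --pt "numbers of a row" for each row, then --argument value for the rest. jog_arm: Moves the arm, as the interface text tells. Its arguments: {"type":"object","properties":{"rows":{"type":"array"},"grip_force":{"type":"number"}},"required":["rows"]}

```bash
mkdir -p pics; cat > h.py <<'E'
import numpy as np, cv2
from scipy.spatial.transform import Rotation as R
from cell import status, cams, env, outline_of, landmark_of
def rays(cam,px,P=None):
    "px Nx2 (col,row) -> eye, world dirs with unit depth along the axis"
    p=P or cams.camera_params(cam); f=200/np.tan(np.radians(p['vfov']/2))
    d=(np.atleast_2d(px).astype(float)-[p['cx'],p['cy']])/f; s=d.copy()
    for _ in range(20): s=d/(1+p['k1']*(s**2).sum(1,keepdims=True))
    v=np.c_[s[:,0],-s[:,1],-np.ones(len(s))]
    a=p['attitude']; A=np.array(a)
    M=A if A.shape==(3,3) else R.from_euler('xyz',A,degrees=True).as_matrix()
    return np.array(p['eye']),v@M.T
def at_z(cam,px,z,P=None):
    e,d=rays(cam,px,P); return e+d*((z-e[2])/d[:,2])[:,None]
def at_depth(cam,px,dep,P=None):
    e,d=rays(cam,px,P); return e+d*np.asarray(dep)[:,None]
E
python3 - <<'E'
from h import *
print(status.get_obs())
for c in ("scene","top","wrist"): print(c,cams.camera_params(c))
P=[]
for c in ("scene","top"):
    im,d=cams.read_camera(c); cv2.imwrite(f'pics/{c}0.png',im[:,:,::-1]); np.savez(f'{c}0.npz',im=im,d=d)
    for n in ("plate_center","holder","holder_lip","jig","jig_stop"):
        for r in landmark_of(c,n)[:4]: print(c,n,np.round(r['position'],1),round(r['conf'],2))
    for n in ("plate_center","holder","jig"):
        for r in outline_of(c,n)[:4]: print(c,n,'box',r['box'],round(r['conf'],2))
E
```

```text
{'time_s': 0.0, 'qpos': array([72.6005309 , 18.44117946, -4.01397491, 83.17531726,  1.29687498,
       78.5421265 , -3.2600614 ]), 'joint_velocities': array([ 0.01965179,  0.03395101, -0.03291094, -0.01462978, -0.09435443,
        0.05112884, -0.02314293]), 'effort': array([-4.50955504e-04, -4.91294968e+01, -4.04618857e-01, -3.12530065e+01,
       -6.41140994e-02,  4.37477406e-02,  2.22870767e-04]), 'tool_pos': array([ 0.20298047, -0.61727685,  0.40363331]), 'tool_rot': array([ 1.79991842e+02,  1.13279094e-01, -7.17919442e+01]), 'force': array([ 0.37317014,  0.40651009, -0.56069509]), 'wrist_torque': array([ 0.00451274,  0.05372184, -0.00647908]), 'grip_width': 0.08709972471448835}
scene {'vfov': 51.3405359235567, 'cx': 319.15962881507744, 'cy': 203.11375524341585, 'k1': 0.02316305806115328, 'eye': array([ 1.25919792, -0.41325763,  0.62138404]), 'attitude': array([5.85684158e+01, 3.71631016e-02, 6.26280901e+01])}
top {'vfov': 48.085794531333676, 'cx': 313.9303147815403, 'cy': 194.9756391146314, 'k1': -0.08300543965431734, 'eye': array([ 0.41526228, -0.03049733,  0.99463088]), 'attitu
[... 505 characters left out ...]
 0.62
scene plate_center box [177.0, 222.6, 209.3, 257.6] 0.96
scene plate_center box [242.9, 226.0, 266.9, 267.9] 0.93
scene holder box [242.3, 226.3, 273.1, 302.4] 0.97
scene jig box [395.2, 207.0, 445.8, 259.6] 0.72
top plate_center [166. 399.] 0.9
top plate_center [262.9 437.6] 0.88
top plate_center [277.4 350.6] 0.75
top holder [172.3 388.8] 0.83
top holder_lip [200.7 389. ] 0.65
top jig [152.6 205.6] 0.72
top jig_stop [133.5 207.6] 0.82
top plate_center box [423.6, 229.7, 448.2, 296.0] 0.96
top plate_center box [319.8, 256.7, 386.2, 303.8] 0.71
top holder box [367.8, 130.6, 416.7, 208.8] 0.93
top holder box [179.9, 117.1, 235.6, 175.9] 0.55
top jig box [179.8, 113.4, 232.4, 176.6] 0.98
```

```bash
python3 - <<'E'
import cv2
a=cv2.imread('pics/top0.png');b=cv2.imread('pics/scene0.png')
cv2.imwrite('pics/c1.png',cv2.resize(a[90:320,150:480],None,fx=2.4,fy=2.4,interpolation=cv2.INTER_CUBIC))
E
```

```text
(no output)
```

View pics/c1.png

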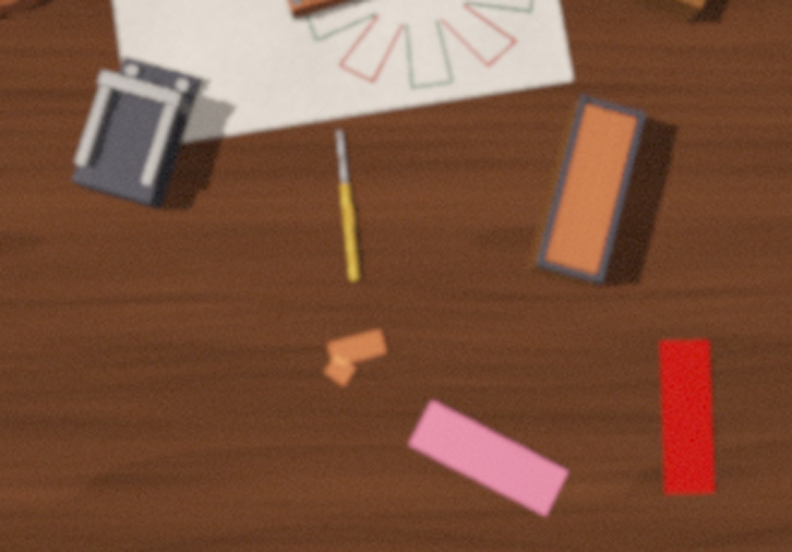

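View pics/scene0.png

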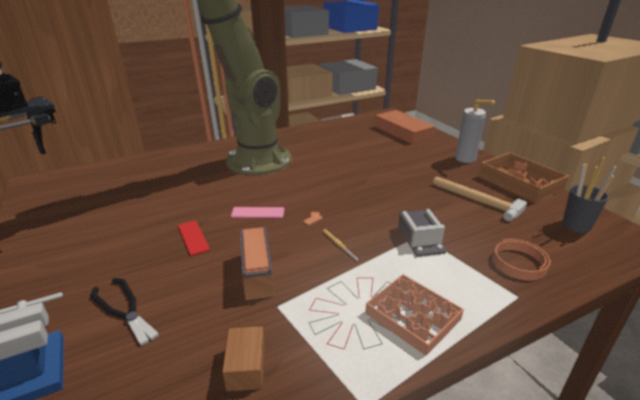

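The top view shows three candidates for the plate: copper in the wooden holder at about (399,166), red at (437,263) and pink at (351,277). The copper bar fits, since it lies on the pile between the steel rails, and the enlarged crop confirms it. The jig is at about (206,145), with its stop on the far side and its open end towards the robot.

```bash
python3 - <<'E'
from h import *
z=np.load('top0.npz'); im,d=z['im'],z['d']
def rect(P,n):
    c,(w,h),a=cv2.minAreaRect(P[:,:2].astype(np.float32)*1000)
    a=a if w>h else a-90
    print(n,np.round(c,1),np.round((max(w,h),min(w,h)),1),'long axis yaw',round(a,2),round(a+180,2))
hsv=cv2.cvtColor(im,cv2.COLOR_RGB2HSV)
sub=np.zeros(im.shape[:2],bool); sub[128:212,365:420]=1
m=sub&(hsv[...,2]>165)&(hsv[...,1]>80)
r,c=np.nonzero(m); rect(at_z('top',np.c_[c,r],.075),'plate')
print('plate depth z',np.median(at_depth('top',np.c_[c,r],d[r,c])[:,2]))
# holder + jig by depth
for n,(a,b,e,f),zlo,zhi in (('holder',(125,212,360,422),.063,.09),('jigtop',(110,180,175,240),.051,.07),('jigall',(110,180,175,240),.035,.07)):
    rr,cc=np.mgrid[a:b,e:f]; rr,cc=rr.ravel(),cc.ravel()
    Q=at_depth('top',np.c_[cc,rr],d[rr,cc]); k=(Q[:,2]>zlo)&(Q[:,2]<zhi)&(d[rr,cc]>0); rect(Q[k],n); print(k.sum())
for n,p,zz in (('holder_lip',(389,200.7),.068),('stop',(207.6,133.5),.045),('jig',(205.6,152.6),0),('holder',(388.8,172.3),0),('plate',(399,166),.0725)):
    print(n,at_z('top',p,zz).round(4))
for n,p,zz in (('plate',(258.5,208.3),.0725),('lip',(252.5,230.1),.068),('plate3',(253.5,246.7),.0725),('stop',(428.6,230.2),.045)): print('scene',n,at_z('scene',p,zz).round(4))
E
```

```text
plate [ 554.9 -208. ] [141.  45.] long axis yaw -16.21 163.79
plate depth z 0.0738022025127325
holder [ 557.3 -209.2] [156.5  59.8] long axis yaw -16.36 163.64
2019
jigtop [616.3 199.3] [87.6 75.3] long axis yaw -16.72 163.28
547
jigall [609.2 201.8] [103.3  77.2] long axis yaw -17.15 162.85
1760
holder_lip [[ 0.4875 -0.1927  0.068 ]]
stop [[0.6395 0.192  0.045 ]]
jig [[0.6062 0.2064 0.    ]]
holder [[ 0.5568 -0.2059  0.    ]]
plate [[ 0.5596 -0.2149  0.0725]]
scene plate [[ 0.4141 -0.1454  0.0725]]
scene lip [[ 0.4901 -0.1884  0.068 ]]
scene plate3 [[ 0.5564 -0.2094  0.0725]]
scene stop [[0.6528 0.1955 0.045 ]]
```

Request:
jog_arm --pt "0 0 0 0 0 0 5.75" --pt "0 0 0 0 0 0 5.75" --pt "0 0 0 0 0 0 5.75" --pt "0 0 0 0 0 0 5.75" --pt "0 0 0 0 0 0 5.75" --pt "0 0 0 0 0 0 5.75" --pt "0 -0.0205 -0.0097 0 0 0 0" --pt "0 -0.0205 -0.0097 0 0 0 0" --pt "0 -0.0205 -0.0097 0 0 0 0" --pt "0 -0.0205 -0.0097 0 0 0 0" --pt "0 -0.0205 -0.0097 0 0 0 0" --pt "0 -0.0205 -0.0097 0 0 0 0"

```text
time_s: 1.9
tool_pos: [0.2941, -0.5148, 0.4049]
tool_rot: [-180.0, -0.0, -106.3]
force: [0.3, -0.9, -0.5]
grip_width: 0.0873
```

Request:
jog_arm --pt "0 -0.0205 -0.0097 0 0 0 0" --pt "0 -0.0205 -0.0097 0 0 0 0" --pt "0 -0.0205 -0.0097 0 0 0 0" --pt "0 -0.0205 -0.0097 0 0 0 0" --pt "0 -0.0205 -0.0097 0 0 0 0" --pt "0 -0.0205 -0.0097 0 0 0 0" --pt "0 -0.0205 -0.0097 0 0 0 0" --pt "0 -0.0205 -0.0097 0 0 0 0" --pt "0 -0.0205 -0.0097 0 0 0 0" --pt "0 -0.0205 -0.0097 0 0 0 0" --pt "0 -0.0205 -0.0097 0 0 0 0" --pt "0 -0.0205 -0.0097 0 0 0 0"

```text
time_s: 2.9
tool_pos: [0.4748, -0.3114, 0.405]
tool_rot: [-180.0, -0.0, -106.3]
force: [-0.4, -0.8, 0.1]
grip_width: 0.0873
```

Request:
jog_arm --pt "0 -0.0205 -0.0097 0 0 0 0" --pt "0 -0.0205 -0.0097 0 0 0 0" --pt "0 -0.0205 -0.0097 0 0 0 0" --pt "0 -0.0205 -0.0097 0 0 0 0" --pt "0 -0.0205 -0.0097 0 0 0 0" --pt "0 -0.0205 -0.0097 0 0 0 0" --pt "0 0 0 0 0 0 0" --pt "0 0 0 0 0 0 0"

```text
time_s: 3.57
tool_pos: [0.5653, -0.2089, 0.4047]
tool_rot: [180.0, 0.0, -106.1]
force: [-0.4, -1.0, 0.9]
grip_width: 0.0871
```

```bash
cat >> h.py <<'E'
def rect(P,n):
    c,(w,h),a=cv2.minAreaRect(P[:,:2].astype(np.float32)*1000)
    a=a if w>h else a-90
    print(n,np.round(c,1),np.round((max(w,h),min(w,h)),1),'yaw',round(a,2),len(P))
def copper(im,thr=150):
    hsv=cv2.cvtColor(im,cv2.COLOR_RGB2HSV); return (hsv[...,2]>thr)&(hsv[...,1]>80)&(hsv[...,0]<20)
def big(m):
    n,l,s,_=cv2.connectedComponentsWithStats(m.astype(np.uint8)); return l==1+np.argmax(s[1:,4])
E
python3 - <<'E'
from h import *
P=cams.camera_params('wrist'); im,d=cams.read_camera('wrist'); cv2.imwrite('pics/w1.png',im[:,:,::-1])
m=big(copper(im)); r,c=np.nonzero(m); print(c.min(),c.max(),r.min(),r.max())
rect(at_z('wrist',np.c_[c,r],.075,P),'plate'); print(np.median(at_depth('wrist',np.c_[c,r],d[r,c],P)[:,2]))
for q in landmark_of('wrist','holder_lip'): print(q['position'],q['conf'],at_z('wrist',q['position'][::-1],.068,P))
E
```

```text
302 345 126 254
plate [ 558.6 -208.9] [141.9  45. ] yaw -16.12 5362
0.07464356533436878
[253.4, 318.5] 0.66 [[ 0.48942503 -0.18348681  0.068     ]]
```

View pics/w1.png

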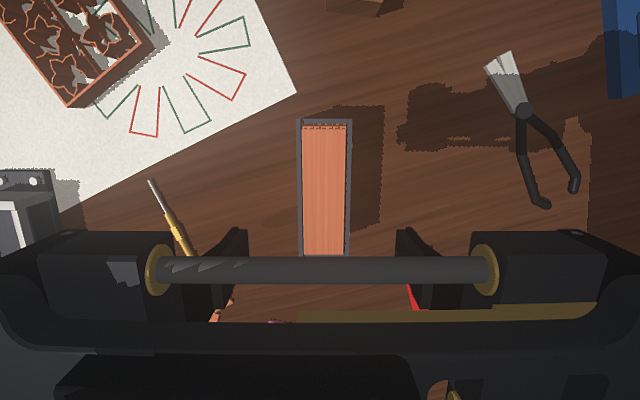

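The wrist view shows the copper plate at columns 302-345, rows 126-254, complete and between its rails, with the fingers straddling it. I'll shut the fingers and come down on it.

Request:
jog_arm --pt "1 0.002 0 0 0 0 0" --pt "1 0 0 0.0128 0 0 0" --pt "1 0 0 0.0128 0 0 0" --pt "1 0 0 0.0128 0 0 0" --pt "1 0 0 0.0128 0 0 0" --pt "1 0 0 0.0128 0 0 0" --pt "1 0 0 0.0128 0 0 0" --pt "1 0 0 0.0128 0 0 0" --pt "1 0 0 0.0128 0 0 0" --pt "1 0 0 0.0128 0 0 0" --pt "1 0 0 0.0128 0 0 0" --pt "1 0 0 0.0128 0 0 0" --grip_force 20

```text
time_s: 4.67
tool_pos: [0.564, -0.2124, 0.2627]
tool_rot: [-180.0, -0.0, -106.3]
force: [0.3, -1.0, 0.5]
grip_width: 0.0148
```

Request:
jog_arm --pt "1 0 0 0.002 0 0 0" --pt "1 0 0 0.002 0 0 0" --pt "1 0 0 0 0 0 0" --pt "1 0 0 0 0 0 0"

```text
time_s: 5.0
tool_pos: [0.5644, -0.2125, 0.2606]
tool_rot: [-179.9, -0.0, -106.3]
force: [0.3, -0.3, 1.2]
grip_width: 0.0006
```

Request:
jog_arm --pt "1 0 0 0.001 0 0 0" --pt "1 0 0 0.001 0 0 0" --pt "1 0 0 0.001 0 0 0" --pt "1 0 0 0 0 0 0"

```text
time_s: 5.33
tool_pos: [0.5642, -0.2125, 0.2577]
tool_rot: [-179.9, -0.0, -106.3]
force: [-0.8, -0.2, 4.3]
grip_width: 0.0
```

Request:
jog_arm --pt "1 0 0 0.0005 0 0 0" --pt "1 0 0 0 0 0 0"

```text
time_s: 5.5
tool_pos: [0.5643, -0.2125, 0.2577]
tool_rot: [-179.9, -0.0, -106.3]
force: [-1.6, 0.2, 6.5]
grip_width: 0.0004
```

Request:
jog_arm --pt "1 0 0 0.0007 0 0 0" --pt "1 0 0 0 0 0 0" --pt "1 0 0.002 0 0 0 0" --pt "1 0 0.003 0 0 0 0" --pt "1 0 0.003 0 0 0 0" --pt "1 0 0.003 0 0 0 0" --pt "1 0 0.003 0 0 0 0" --pt "1 0 0.003 0 0 0 0" --pt "1 0 0.003 0 0 0 0"

```text
time_s: 6.25
tool_pos: [0.5461, -0.2072, 0.2577]
tool_rot: [-179.7, -0.0, -106.3]
force: [2.0, -1.0, 5.9]
grip_width: 0.0006
```

```bash
python3 - <<'E'
from h import *
im,d=cams.read_camera('scene')
cv2.imwrite('pics/s1.png',cv2.resize(im[190:310,180:340,::-1],None,fx=4,fy=4,interpolation=cv2.INTER_CUBIC))
E
```

```text
(no output)
```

View pics/s1.png

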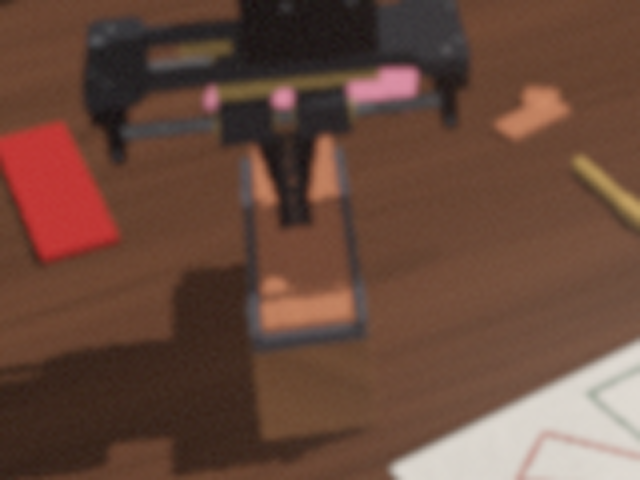

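```bash
cat >> h.py <<'E'
u=np.array([np.cos(np.radians(-16.2)),np.sin(np.radians(-16.2))]); v=np.array([-u[1],u[0]]); H=np.array([.5573,-.2092])
def ends(cam,im,d,P=None,thr=150):
    "extent of copper along holder x near the centre line, and depth profile"
    P=P or cams.camera_params(cam)
    m=copper(im,thr); r,c=np.nonzero(m); Q=at_z(cam,np.c_[c,r],.075,P); s=(Q[:,:2]-H)@u*1000; t=(Q[:,:2]-H)@v*1000
    k=(abs(t)<18)&(abs(s)<160); print(cam,'extent',np.percentile(s[k],[.3,99.7]).round(1),k.sum())
    rr,cc=np.mgrid[0:400:1,0:640:1]; rr,cc=rr.ravel(),cc.ravel(); dd=d[rr,cc]
    Q=at_depth(cam,np.c_[cc,rr],dd,P); s=(Q[:,:2]-H)@u*1000; t=(Q[:,:2]-H)@v*1000
    for a in range(-140,90,10):
        k=(abs(t)<17)&(abs(s-a-5)<5)&(dd>0)&(Q[:,2]<.09)
        if k.sum()>4: print(a+5,round(np.median(Q[k,2])*1000,1),end=' | ')
    print()
E
python3 - <<'E'
from h import *
z=np.load('top0.npz'); ends('top',z['im'],z['d'])
im,d=cams.read_camera('top'); ends('top',im,d)
im2=cv2.resize(im[120:260,340:460,::-1],None,fx=4,fy=4); cv2.imwrite('pics/t1.png',im2)
P=cams.camera_params('wrist'); im,d=cams.read_camera('wrist'); ends('wrist',im,d,P,100)
z=np.load('scene0.npz'); ends('scene',z['im'],z['d'])
im,d=cams.read_camera('scene'); ends('scene',im,d)
E
```

```text
top extent [-73.5  68.1] 1165
-135 -0.8 | -125 -0.6 | -115 -0.7 | -105 -0.9 | -95 -0.7 | -85 -0.9 | -75 59.9 | -65 73.9 | -55 73.8 | -45 74.5 | -35 73.8 | -25 73.8 | -15 73.4 | -5 73.7 | 5 73.8 | 15 73.8 | 25 73.9 | 35 73.8 | 45 74.0 | 55 73.9 | 65 73.4 | 75 66.2 | 
top extent [-92.3 -33.5] 461
-135 -0.7 | -125 -0.5 | -115 -1.1 | -105 -1.0 | -95 -0.6 | -85 72.7 | -75 73.8 | -65 74.2 | -55 74.4 | -45 73.7 | -35 73.6 | 75 66.5 | 
wrist extent [-52.3 115.5] 10352
-55 74.4 | -5 76.5 | 5 74.7 | 15 74.7 | 25 74.7 | 35 74.7 | 45 74.7 | 55 69.8 | 65 69.7 | 75 67.6 | 85 -0.4 | 
scene extent [-68.4  80. ] 698
-65 73.0 | -55 73.5 | -45 73.4 | -35 73.2 | -25 73.3 | -15 73.1 | -5 73.2 | 5 73.2 | 15 73.4 | 25 73.4 | 35 73.6 | 45 73.4 | 55 73.6 | 65 73.5 | 75 63.7 | 85 30.1 | 
scene extent [-94.7  81.7] 214
-55 73.0 | -45 73.0 | -35 73.4 | -25 73.0 | -15 73.4 | -5 74.7 | 5 74.5 | 15 73.4 | 25 73.5 | 35 73.7 | 45 73.7 | 55 69.5 | 65 68.6 | 75 57.8 | 85 28.9 |
```

The top plate moved 19 mm with the tool, and the second plate stayed put (a 5 mm step now shows at the far end). About 33 mm more to go.

Request:
jog_arm --pt "1 0 0.003 0.0002 0 0 0" --pt "1 0 0.003 0 0 0 0" --pt "1 0 0.003 0 0 0 0" --pt "1 0 0.003 0 0 0 0" --pt "1 0 0.003 0 0 0 0" --pt "1 0 0.003 0 0 0 0" --pt "1 0 0.003 0 0 0 0" --pt "1 0 0.003 0 0 0 0" --pt "1 0 0.003 0 0 0 0" --pt "1 0 0.003 0 0 0 0" --pt "1 0 0.002 0 0 0 0" --pt "1 0 0 0 0 0 0"

```text
time_s: 7.45
tool_pos: [0.5153, -0.1982, 0.2577]
tool_rot: [-179.7, -0.0, -106.3]
force: [0.6, -1.0, 6.7]
grip_width: 0.0006
```

```bash
python3 - <<'E'
from h import *
im,d=cams.read_camera('top'); ends('top',im,d)
P=cams.camera_params('wrist'); im,d=cams.read_camera('wrist'); ends('wrist',im,d,P,100)
E
```

```text
top extent [-123.6   68.4] 616
-135 -1.3 | -125 0.1 | -115 73.5 | -105 74.2 | -95 74.1 | -85 73.6 | -75 73.5 | -65 75.6 | 35 68.8 | 45 69.0 | 55 68.3 | 65 68.8 | 75 66.1 | 
wrist extent [-80.3  81.2] 13589
-85 74.5 | -35 75.6 | -25 74.7 | -15 74.6 | -5 74.7 | 5 74.7 | 15 74.6 | 25 69.7 | 35 69.6 | 45 69.6 | 55 69.6 | 65 69.6 | 75 67.7 | 85 66.2 |
```

Request:
jog_arm --pt "1 0 0 -0.01 0 0 0" --pt "1 0 0 -0.015 0 0 0" --pt "1 0 0 -0.015 0 0 0" --pt "0 -0.0017 0.01 0 0 0 0" --pt "0 0 0.014 0 0 0 0" --pt "0 0 0.014 0 0 0 0" --pt "0 0 0.014 0 0 0 0" --pt "0 0 0 0 0 0 0" --pt "0 0 0 0 0 0 0"

```text
time_s: 8.3
tool_pos: [0.4638, -0.1814, 0.2952]
tool_rot: [180.0, -0.0, -106.3]
force: [0.0, -0.2, 0.2]
grip_width: 0.0326
```

```bash
python3 - <<'E'
from h import *
P=cams.camera_params('wrist'); im,d=cams.read_camera('wrist'); ends('wrist',im,d,P,100)
im,d=cams.read_camera('top'); ends('top',im,d)
cv2.imwrite('pics/t2.png',cv2.resize(im[120:280,320:480,::-1],None,fx=3,fy=3))
E
```

```text
wrist extent [-159.2   43.7] 14752
-125 73.9 | -115 74.5 | -105 74.6 | -95 74.7 | -85 74.6 | -75 74.6 | -65 74.6 | -55 74.7 | -45 74.7 | -35 74.7 | -25 74.7 | -15 74.6 | -5 74.6 | 5 74.7 | 15 74.6 | 25 69.6 | 35 69.7 | 45 69.5 | 
top extent [-25.1  68.6] 713
-135 -1.0 | -125 -0.8 | -115 -1.4 | -25 73.7 | -15 73.8 | -5 73.9 | 5 73.8 | 15 73.4 | 25 68.9 | 35 68.7 | 45 68.7 | 55 68.6 | 65 68.9 | 75 66.4 |
```

View pics/t2.png

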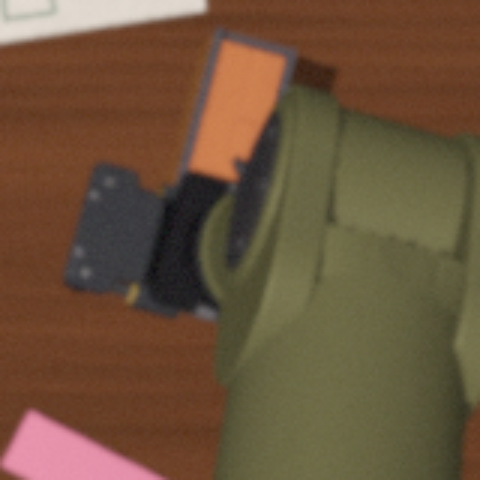

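The fingers now stand over the overhang on the plate's centre line, but are only partly open. I'll finish opening and then go down.

Request:
jog_arm --pt "0 0 -0.002 0 0 0 0" --pt "0 0 0 0 0 0 0" --pt "0 0 0 0 0 0 0" --pt "0 0 0 0 0 0 0" --pt "0 0 0 0 0 0 0"

```text
time_s: 8.82
tool_pos: [0.4667, -0.1822, 0.2954]
tool_rot: [180.0, 0.0, -106.3]
force: [0.3, -0.5, 0.2]
grip_width: 0.0734
```

Request:
jog_arm --pt "0 0 0 0.009 0 0 0" --pt "0 0 0 0.01 0 0 0" --pt "0 0 0 0.01 0 0 0" --pt "0 0 0 0.01 0 0 0" --pt "0 0 0 0.01 0 0 0" --pt "0 0 0 0.009 0 0 0" --pt "0 0 0 0 0 0 0"

```text
time_s: 9.4
tool_pos: [0.4655, -0.1819, 0.235]
tool_rot: [179.8, 0.0, -106.3]
force: [-0.8, 0.6, 0.2]
grip_width: 0.0869
```

Request:
jog_arm --pt "1 0 0 0 0 0 0" --pt "1 0 0 0 0 0 0" --pt "1 0 0 0 0 0 0" --pt "1 0 0 0 0 0 0" --pt "1 0 0 0 0 0 0" --pt "1 0 0 0 0 0 0" --pt "1 0 0 0 0 0 0" --grip_force 45

```text
time_s: 9.98
tool_pos: [0.4666, -0.1822, 0.2378]
tool_rot: [-180.0, -0.0, -106.3]
force: [-0.4, 0.4, -0.9]
grip_width: 0.0483
```

Request:
jog_arm --pt "1 0 0 0 0 0 0" --pt "1 0 0 0 0 0 0" --pt "1 0 0 0 0 0 0" --pt "1 0 0 0 0 0 0"

```text
time_s: 10.32
tool_pos: [0.4666, -0.1822, 0.2377]
tool_rot: [-180.0, -0.0, -106.3]
force: [-0.5, -0.5, 1.8]
grip_width: 0.0439
```

Request:
jog_arm --pt "1 0 0 -0.002 0 0 0" --pt "1 0 0 -0.003 0 0 0" --pt "1 0 0 -0.005 0 0 0" --pt "1 0 0 -0.005 0 0 0" --pt "1 0 0 -0.01 0 0 0" --pt "1 0 0 -0.01 0 0 0" --pt "1 0 0 -0.015 0 0 0" --pt "1 0 0 -0.015 0 0 0" --pt "1 0 0 -0.015 0 0 0" --pt "1 0 0 0 0 0 0"

```text
time_s: 11.15
tool_pos: [0.4679, -0.1825, 0.3217]
tool_rot: [-179.6, -0.1, -106.3]
force: [0.7, -0.8, -3.1]
grip_width: 0.0445
```

```bash
python3 - <<'E'
from h import *
print(status.get_obs()['tool_pos'])
P=cams.camera_params('wrist'); im,d=cams.read_camera('wrist'); cv2.imwrite('pics/w2.png',im[:,:,::-1])
m=copper(im,100); r,c=np.nonzero(m&(d>0)); Q=at_depth('wrist',np.c_[c,r],d[r,c],P); s=(Q[:,:2]-H)@u*1000; t=(Q[:,:2]-H)@v*1000
for a in range(-130,80,10):
    k=(abs(s-a)<5)&(abs(t)<28)
    if k.sum()>5: print(a,np.round([np.median(Q[k,2])*1000,np.percentile(t[k],1),np.percentile(t[k],99)],1),end=' | ')
E
```

```text
[ 0.46790211 -0.18248129  0.32167193]
-120 [159.  -21.7  22.7] | -110 [158.9 -21.8  22.5] | -90 [158.3 -21.1  21.8] | -80 [158.2 -21.3  22.2] | -70 [158.1 -23.1  23. ] | -60 [158.  -26.   27.1] | -50 [157.7 -21.3  22.8] | -40 [157.5 -21.3  22.8] | -30 [157.3 -21.3  22.8] | -20 [157.1 -21.4  22.9] | -10 [156.8 -21.3  23. ] | 0 [156.6 -21.3  22.9] | 10 [156.5 -21.   22.8] | 20 [156.3 -20.9  23. ] | 50 [ 69.6 -21.7  23.2] | 60 [ 69.5 -23.2  23.8] |
```

View pics/w2.png

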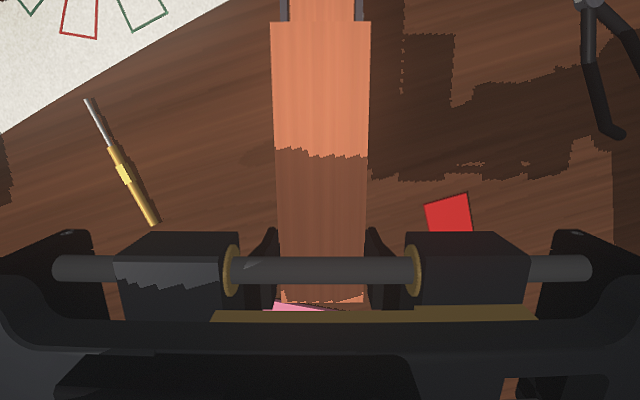

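The plate is held firmly and nearly level (about 1° nose-down), and the second plate is still in the holder. I'll carry it across to the jig.

Request:
jog_arm --pt "1 -0.006 0.0015 0 0 0 0" --pt "1 -0.012 0.003 0 0 0 0" --pt "1 -0.018 0.0046 0 0 0 0" --pt "1 -0.0205 0.0052 0 0 0 0" --pt "1 -0.0205 0.0052 0 0 0 0" --pt "1 -0.0205 0.0052 0 0 0 0" --pt "1 -0.0205 0.0052 0 0 0 0" --pt "1 -0.0205 0.0052 0 0 0 0" --pt "1 -0.0205 0.0052 0 0 0 0" --pt "1 -0.0205 0.0052 0 0 0 0" --pt "1 -0.0205 0.0052 0 0 0 0" --pt "1 -0.0205 0.0052 0 0 0 0"

```text
time_s: 12.2
tool_pos: [0.4737, 0.0475, 0.3165]
tool_rot: [179.9, -0.0, -106.2]
force: [-0.4, 0.3, -3.9]
grip_width: 0.0439
```

Request:
jog_arm --pt "1 -0.0205 0.0052 0 0 0 0" --pt "1 -0.0205 0.0052 0 0 0 0" --pt "1 -0.0205 0.0052 0 0 0 0" --pt "1 -0.0205 0.0052 0 0 0 0" --pt "1 -0.0205 0.0052 0 0 0 0" --pt "1 -0.0205 0.0052 0 0 0 0" --pt "1 -0.0205 0.0052 0 0 0 0" --pt "1 -0.018 0.0046 0 0 0 0" --pt "1 -0.012 0.003 0 0 0 0.6" --pt "1 -0.006 0.0015 0 0 0 0" --pt "1 0 0 0 0 0 0" --pt "1 0 0 0 0 0 0"

```text
time_s: 13.2
tool_pos: [0.4809, 0.2302, 0.3168]
tool_rot: [179.9, -0.1, -106.8]
force: [0.2, -0.8, -3.6]
grip_width: 0.0438
```

```bash
python3 - <<'E'
from h import *
o=status.get_obs();print(o['tool_pos'],o['tool_rot'],o['grip_width'])
P=cams.camera_params('wrist'); im,d=cams.read_camera('wrist'); cv2.imwrite('pics/w3.png',im[:,:,::-1]); np.savez('w3.npz',im=im,d=d)
import pickle; pickle.dump(P,open('w3.pkl','wb'))
rr,cc=np.mgrid[0:230,0:640]; rr,cc=rr.ravel(),cc.ravel(); dd=d[rr,cc]; Q=at_depth('wrist',np.c_[cc,rr],dd,P)
near=np.hypot(Q[:,0]-.605,Q[:,1]-.203)<.09
for n,a,b in (('walls',.053,.066),('bed+',.04,.066),('bed',.041,.049)):
    k=near&(Q[:,2]>a)&(Q[:,2]<b)&(dd>0); rect(Q[k],n)
m=big(copper(im,100)); r,c=np.nonzero(m&(d>0)); q=at_depth('wrist',np.c_[c,r],d[r,c],P); rect(q,'plate'); print(q[:,2].min(),q[:,2].max())
for q in landmark_of('wrist','jig_stop'): print(q['position'],q['conf'],at_z('wrist',q['position'][::-1],.045,P))
E
```

```text
[0.48093288 0.23019806 0.31679826] [ 1.79927304e+02 -7.13708574e-02 -1.06830995e+02] 0.04378610098311113
walls [605.1 204.5] [71.  57.8] yaw 72.91 1258
bed+ [599.7 206.1] [78.8 72.9] yaw -18.76 3026
bed [617.  214.1] [105.2  53.4] yaw -62.93 1736
plate [535.3 220. ] [716.7 259. ] yaw 73.28 132235
-0.003445850038990561 0.22644540313794465
```

View pics/w3.png

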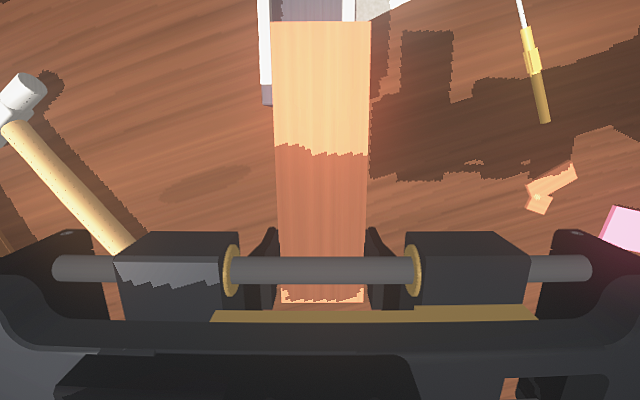

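The jig's left cheek shows at columns 258-270 and the plate at 272-370, so I need about 12 mm to the left. Next: shift left, level the plate, go forward and part-way down.

Request:
jog_arm --pt "1 -0.006 0 0 0 0 0.3" --pt "1 -0.0057 0 0 1.1 0 0" --pt "1 0 -0.008 0.008 0 0 0" --pt "1 0 -0.008 0.01 0 0 0" --pt "1 0 -0.008 0.01 0 0 0" --pt "1 0 -0.008 0.01 0 0 0" --pt "1 0 -0.008 0.01 0 0 0" --pt "1 0 -0.007 0.01 0 0 0" --pt "1 0 0 0.01 0 0 0" --pt "1 0 0 0 0 0 0" --pt "1 0 0 0 0 0 0"

```text
time_s: 14.22
tool_pos: [0.5305, 0.2272, 0.2494]
tool_rot: [-179.0, -0.1, -107.2]
force: [-0.3, 0.4, -2.0]
grip_width: 0.0439
```

```bash
python3 - <<'E'
from h import *
o=status.get_obs();print(o['tool_pos'],o['tool_rot'],o['grip_width'])
u=np.array([np.cos(np.radians(-17.1)),np.sin(np.radians(-17.1))]); v=np.array([-u[1],u[0]])
pics=[]
for cam,box,th in (('wrist',(0,232,0,640),100),('top',(100,200,160,260),150)):
    P=cams.camera_params(cam); im,d=cams.read_camera(cam); a,b,e,f=box
    rr,cc=np.mgrid[a:b,e:f]; rr,cc=rr.ravel(),cc.ravel(); dd=d[rr,cc]; Q=at_depth(cam,np.c_[cc,rr],dd,P); s=Q[:,:2]@u*1000; t=Q[:,:2]@v*1000
    near=(abs(s-530)<70)&(abs(t-373)<45)&(dd>0)
    for n,lo,hi in (('walls',.051,.064),('plate',.072,.095)):
        k=near&(Q[:,2]>lo)&(Q[:,2]<hi)
        for g in range(460,600,20):
            j=k&(abs(s-g)<10)
            if j.sum()>8: print(cam,n,g,'t',np.percentile(t[j],[2,98]).round(1),'smax',s[j].max().round(1),'z',np.median(Q[j,2]).round(4),j.sum())
    pics.append(cv2.resize(im[a:b,:,::-1] if cam=='wrist' else im[a:b,e:f,::-1],(640,232) if cam=='wrist' else (360,360)))
im,d=cams.read_camera('scene'); pics.append(cv2.resize(im[180:280,360:480,::-1],(432,360)))
c=np.zeros((592,800,3),np.uint8); c[:232,:640]=pics[0]; c[232:,:360]=pics[1]; c[232:,366:798]=pics[2]; cv2.imwrite('pics/m1.png',c)
E
```

```text
[0.5305023  0.22716019 0.24935553] [-1.79030091e+02 -5.71620636e-02 -1.07170493e+02] 0.0438598175818724
wrist walls 480 t [338.3 407.3] smax 489.9 z 0.0563 39
wrist walls 500 t [337.9 408.1] smax 509.8 z 0.0567 997
wrist walls 520 t [337.8 408.2] smax 530.0 z 0.0566 1089
wrist walls 540 t [338.1 408. ] smax 549.9 z 0.0566 1121
wrist walls 560 t [337.5 408.9] smax 570.0 z 0.059 2494
wrist walls 580 t [337.6 409. ] smax 576.1 z 0.0596 1625
wrist plate 460 t [351.2 394.6] smax 470.0 z 0.086 1629
wrist plate 480 t [351.5 394.6] smax 490.0 z 0.0859 3511
wrist plate 500 t [351.5 394.7] smax 509.8 z 0.0857 3882
wrist plate 520 t [351.5 394.9] smax 530.0 z 0.0854 4239
wrist plate 540 t [351.7 394.8] smax 550.0 z 0.0852 4591
wrist plate 560 t [351.9 394.9] smax 557.7 z 0.0851 1804
top walls 500 t [335.8 407.9] smax 510.0 z 0.0555 54
top walls 520 t [336.2 408.3] smax 529.4 z 0.0559 50
top walls 540 t [335.9 407.6] smax 550.0 z 0.0556 54
top walls 560 t [335.5 408.2] smax 570.0 z 0.0583 183
top walls 580 t [335.  407.9] smax 574.2 z 0.0588 64
top plate 480 t [350.1 395.7] smax 490.0 z 0.0855 109
top plate 500 t [350.6 395.1] smax 509.9 z 0.086 213
top plate 520 t [350.5 395.2] smax 529.9 z 0.0857 215
top plate 540 t [350.8 395.5] smax 549.8 z 0.0856 212
top plate 560 t [351.6 395. ] smax 555.4 z 0.0857 57
```

View pics/m1.png

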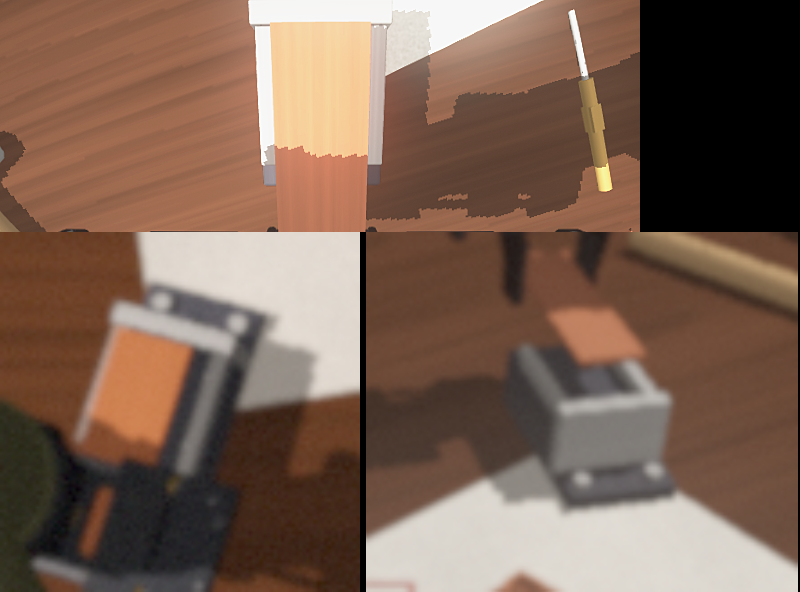

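The plate is centred between the cheeks (wrist view: 373.2 against 373.0 mm), its far end about 6 mm short of the stop and about 35 mm above the bed. I'll lower it.

Request:
jog_arm --pt "1 0 0.004 0.002 0.5 0 0" --pt "1 0 0 0.005 0 0 0" --pt "1 0 0 0.006 0 0 0" --pt "1 0 0 0.006 0 0 0" --pt "1 0 0 0.006 0 0 0" --pt "1 0 0 0.004 0 0 0" --pt "1 0 0 0.003 0 0 0" --pt "1 0 0 0 0 0 0" --pt "1 0 0 0 0 0 0"

```text
time_s: 15.12
tool_pos: [0.5281, 0.228, 0.2181]
tool_rot: [-178.4, -0.0, -107.2]
force: [0.3, 0.3, -3.1]
grip_width: 0.044
```

Request:
jog_arm --pt "1 0 0 0.001 0 0 0" --pt "1 0 0 0 0 0 0" --pt "1 0 0 0 0 0 0"

```text
time_s: 15.37
tool_pos: [0.5282, 0.2281, 0.2176]
tool_rot: [-178.4, 0.0, -107.2]
force: [-0.5, 0.0, -2.7]
grip_width: 0.0438
```

Request:
jog_arm --pt "1 0 0 0.001 0 0 0" --pt "1 0 0 0.001 0 0 0" --pt "1 0 0 0 0 0 0" --pt "1 0 0 0 0 0 0"

```text
time_s: 15.7
tool_pos: [0.5281, 0.228, 0.2153]
tool_rot: [-178.4, -0.0, -107.2]
force: [-0.4, -0.2, -2.9]
grip_width: 0.0439
```

Request:
jog_arm --pt "1 0 0 0.0007 0 0 0" --pt "1 0 0 0 0 0 0" --pt "1 0 0 0 0 0 0"

```text
time_s: 15.95
tool_pos: [0.5282, 0.2279, 0.2146]
tool_rot: [-178.4, -0.0, -107.2]
force: [-0.2, -0.8, -3.5]
grip_width: 0.0442
```

Request:
jog_arm --pt "1 0 0 0.0005 0 0 0" --pt "1 0 0 0 0 0 0" --pt "1 0 0 0 0 0 0"

```text
time_s: 16.2
tool_pos: [0.5282, 0.2279, 0.2141]
tool_rot: [-178.4, -0.0, -107.2]
force: [1.3, -0.4, -3.8]
grip_width: 0.0443
```

Request:
jog_arm --pt "1 0 0 0.0007 0 0 0" --pt "1 0 0 0 0 0 0" --pt "1 0 0 0 0 0 0"

```text
time_s: 16.45
tool_pos: [0.5282, 0.228, 0.2134]
tool_rot: [-178.4, -0.0, -107.2]
force: [-0.1, 0.1, -2.6]
grip_width: 0.044
```

```bash
cat > jig.py <<'E'
from h import *
u=np.array([np.cos(np.radians(-17.1)),np.sin(np.radians(-17.1))]); v=np.array([-u[1],u[0]])
P=cams.camera_params('wrist'); im,d=cams.read_camera('wrist'); o=status.get_obs(); print(o['tool_pos'],o['tool_rot'],o['force'],o['grip_width'])
rr,cc=np.mgrid[0:400,0:640]; rr,cc=rr.ravel(),cc.ravel(); dd=d[rr,cc]; Q=at_depth('wrist',np.c_[cc,rr],dd,P); s=Q[:,:2]@u*1000; t=Q[:,:2]@v*1000
m=copper(im,90).ravel()&(abs(t-373)<24)&(dd>0)&(Q[:,2]>.03)&(Q[:,2]<.07)
for g in range(410,580,10):
    j=m&(abs(s-g)<5)
    if j.sum()>20: print(g,'z',(np.median(Q[j&(abs(t-373)<15),2])*1000).round(1),'t',np.percentile(t[j],[2,98]).round(1),'smax',s[j].max().round(1),'smin',s[j].min().round(1),j.sum())
cv2.imwrite('pics/j.png',im[:,:,::-1])
E
python3 jig.py
```

```text
[0.52821515 0.22794424 0.21343696] [-1.78402024e+02 -6.47324970e-03 -1.07192408e+02] [ 0.32526366  0.38069093 -3.26322112] 0.043965568399137046
420 z 50.2 t [351.2 394.7] smax 425.0 smin 415.6 1141
430 z 50.2 t [351.1 394.3] smax 433.4 smin 425.0 428
440 z 50.0 t [351.3 393.8] smax 445.0 smin 444.0 63
450 z 50.2 t [351.7 394.3] smax 455.0 smin 445.0 1510
460 z 50.3 t [351.5 394.8] smax 465.0 smin 455.0 1603
470 z 50.4 t [351.6 394.9] smax 475.0 smin 465.0 1687
480 z 50.3 t [351.5 394.8] smax 485.0 smin 475.0 1782
490 z 50.4 t [351.6 394.9] smax 495.0 smin 485.0 1859
500 z 50.4 t [351.6 395. ] smax 505.0 smin 495.1 1945
510 z 50.4 t [351.5 395. ] smax 514.7 smin 505.1 1995
520 z 50.4 t [351.5 395.1] smax 525.0 smin 515.0 2165
530 z 50.3 t [351.6 395.1] smax 535.0 smin 525.0 2223
540 z 50.4 t [351.6 395.1] smax 545.0 smin 535.0 2325
550 z 50.3 t [351.7 395.2] smax 555.0 smin 545.0 2404
560 z 50.3 t [351.3 395.1] smax 559.0 smin 555.0 451
```

Request:
jog_arm --pt "1 0 0 0.0007 0 0 0" --pt "1 0 0 0 0 0 0" --pt "1 0 0 0 0 0 0"

```text
time_s: 16.75
tool_pos: [0.5282, 0.228, 0.2127]
tool_rot: [-178.4, -0.0, -107.2]
force: [-1.2, 0.4, -3.4]
grip_width: 0.0436
```

Request:
jog_arm --pt "1 0 0 0.0005 0 0 0" --pt "1 0 0 0 0 0 0" --pt "1 0 0 0 0 0 0"

```text
time_s: 17.0
tool_pos: [0.5283, 0.228, 0.2124]
tool_rot: [-178.4, -0.0, -107.2]
force: [-1.0, -0.9, -2.2]
grip_width: 0.0437
```

Request:
jog_arm --pt "1 0 0 0.0005 0 0 0" --pt "1 0 0 0 0 0 0" --pt "1 0 0 0 0 0 0"

```text
time_s: 17.25
tool_pos: [0.5283, 0.228, 0.212]
tool_rot: [-178.4, -0.0, -107.2]
force: [-0.4, -0.5, 0.9]
grip_width: 0.044
```

Request:
jog_arm --pt "1 0 0 0.0005 0 0 0" --pt "1 0 0 0 0 0 0" --pt "1 0 0 0 0 0 0"

```text
time_s: 17.5
tool_pos: [0.5283, 0.228, 0.2116]
tool_rot: [-178.4, 0.0, -107.2]
force: [-1.9, -1.1, 2.4]
grip_width: 0.0442
```

Request:
jog_arm --pt "1 0 -0.001 0 0 0 0" --pt "1 0 -0.001 0 0 0 0" --pt "1 0 -0.001 0 0 0 0" --pt "1 0 -0.001 0 0 0 0" --pt "1 0 -0.001 0 0 0 0" --pt "1 0 0 0 0 0 0"

```text
time_s: 18.0
tool_pos: [0.5334, 0.2267, 0.2117]
tool_rot: [-178.4, 0.0, -107.2]
force: [-1.5, 0.8, 3.6]
grip_width: 0.0437
```

Request:
jog_arm --pt "1 0 -0.001 0 0 0 0" --pt "1 0 0 0 0 0 0" --pt "1 0 0 0 0 0 0"

```text
time_s: 18.25
tool_pos: [0.5342, 0.2264, 0.2116]
tool_rot: [-178.4, 0.0, -107.2]
force: [-2.7, 0.6, 4.7]
grip_width: 0.0438
```

Request:
jog_arm --pt "1 0 -0.001 0 0 0 0" --pt "1 0 0 0 0 0 0" --pt "1 0 0 0 0 0 0"

```text
time_s: 18.5
tool_pos: [0.535, 0.226, 0.2116]
tool_rot: [-178.4, 0.0, -107.2]
force: [-2.4, 1.0, 4.9]
grip_width: 0.044
```

Request:
jog_arm --pt "1 0 -0.001 0 0 0 0" --pt "1 0 0 0 0 0 0" --pt "1 0 0 0 0 0 0"

```text
time_s: 18.75
tool_pos: [0.5357, 0.2258, 0.2116]
tool_rot: [-178.4, -0.0, -107.2]
force: [-4.5, 1.0, 6.7]
grip_width: 0.044
```

Request:
jog_arm --pt "1 0 -0.001 0 0 0 0" --pt "1 0 0 0 0 0 0" --pt "1 0 0 0 0 0 0"

```text
time_s: 19.0
tool_pos: [0.536, 0.2259, 0.2116]
tool_rot: [-178.5, -0.0, -107.2]
force: [-5.6, 1.8, 7.8]
grip_width: 0.0444
```

```bash
python3 jig.py | tail -4;  python3 jig.py | sed -n 2,3p
```

```text
530 z 51.8 t [352.  395.4] smax 535.0 smin 525.0 2247
540 z 52.2 t [351.9 395.4] smax 545.0 smin 535.0 2381
550 z 52.6 t [352.  395.3] smax 555.0 smin 545.0 2507
560 z 53.0 t [352.  395.3] smax 564.8 smin 555.0 2414
420 z 47.2 t [351.3 394.7] smax 425.0 smin 423.8 111
430 z 47.7 t [351.5 394.8] smax 435.0 smin 425.0 1295
```

The check shows the plate has tipped nose-up by about 2° (near end top at 47, far end at 53 mm) because I pressed beyond the bed's edge. I'll level it in the grip before going on.

Request:
jog_arm --pt "1 0 0.0015 -0.0005 0 0 0" --pt "1 0 -0.00125 -0.0003 -0.44 0 0" --pt "1 0 -0.00125 -0.0003 -0.44 0 0" --pt "1 0 -0.00125 -0.0003 -0.44 0 0" --pt "1 0 -0.00125 -0.0003 -0.44 0 0" --pt "1 0 -0.00125 -0.0003 -0.44 0 0" --pt "1 0 0 0 0 0 0" --pt "1 0 0 0 0 0 0"

```text
time_s: 19.77
tool_pos: [0.5415, 0.2233, 0.213]
tool_rot: [179.4, -0.1, -107.2]
force: [-0.2, 0.6, -1.5]
grip_width: 0.0435
```

```bash
python3 jig.py
```

```text
[0.54141794 0.2233878  0.2130805 ] [ 1.79379816e+02 -5.20419525e-02 -1.07216355e+02] [-0.63586207  0.05521933 -2.14742945] 0.04424811286612373
420 z 49.5 t [350.6 393.8] smax 425.0 smin 423.6 109
430 z 49.8 t [350.6 394.1] smax 435.0 smin 425.0 1303
440 z 50.0 t [350.5 393.3] smax 440.7 smin 435.0 64
450 z 49.7 t [351.1 393.6] smax 455.0 smin 452.0 383
460 z 49.7 t [351.2 393.9] smax 465.0 smin 455.0 1516
470 z 49.8 t [350.8 394.1] smax 475.0 smin 465.0 1620
480 z 49.8 t [350.8 394.2] smax 485.0 smin 475.0 1718
490 z 49.8 t [351.  394.2] smax 495.0 smin 485.0 1811
500 z 49.8 t [351.  394.3] smax 505.0 smin 495.0 1895
510 z 49.7 t [351.1 394.4] smax 515.0 smin 505.0 2031
520 z 49.8 t [351.  394.5] smax 525.0 smin 515.0 2157
530 z 49.7 t [351.  394.6] smax 535.0 smin 525.0 2219
540 z 49.7 t [351.1 394.6] smax 545.0 smin 535.0 2402
550 z 49.6 t [351.1 394.7] smax 555.0 smin 545.0 2503
560 z 49.6 t [351.  394.7] smax 564.5 smin 555.0 2443
```

Level again and lying on the bed. Now I'll push it home.

Request:
jog_arm --pt "1 0 -0.001 0 0 0 0" --pt "1 0 0 0 0 0 0" --pt "1 0 0 0 0 0 0"

```text
time_s: 20.07
tool_pos: [0.5417, 0.2235, 0.2131]
tool_rot: [179.3, -0.1, -107.2]
force: [-2.6, -0.4, -1.4]
grip_width: 0.0442
```

Request:
jog_arm --pt "1 0 -0.001 0 0 0 0" --pt "1 0 0 0 0 0 0" --pt "1 0 0 0 0 0 0"

```text
time_s: 20.32
tool_pos: [0.542, 0.2235, 0.2129]
tool_rot: [179.2, -0.1, -107.2]
force: [-5.5, -0.1, -1.2]
grip_width: 0.0437
```

```bash
python3 jig.py|sed -n '1,3p;8p;14,18p'
```

```text
[0.54202199 0.22347023 0.21288298] [ 1.79220578e+02 -1.07418591e-01 -1.07169235e+02] [-5.0091505   0.64107436 -1.36337038] 0.04401994701788909
420 z 49.3 t [351.3 393.8] smax 425.0 smin 423.2 108
430 z 49.7 t [350.9 394.2] smax 435.0 smin 425.0 1295
480 z 49.8 t [351.  394.3] smax 485.0 smin 475.0 1714
540 z 49.7 t [351.  394.6] smax 545.0 smin 535.0 2409
550 z 49.6 t [351.1 394.7] smax 555.0 smin 545.0 2494
560 z 49.6 t [351.2 394.6] smax 564.6 smin 555.0 2451
```

Request:
jog_arm --pt "1 0 -0.001 0 0 0 0" --pt "1 0 0 0 0 0 0" --pt "0.4 0 0 0 0 0 0" --pt "0.3 0 0 0 0 0 0" --pt "0.1 0 0 0 0 0 0" --pt "0 0 0 0 0 0 0" --pt "0 0 0 0 0 0 0" --pt "0 0 0 0 0 0 0" --pt "0 0 0 0 0 0 0"

```text
time_s: 21.12
tool_pos: [0.5445, 0.2229, 0.2137]
tool_rot: [179.4, 0.0, -107.2]
force: [-0.6, 0.1, -1.3]
grip_width: 0.0821
```

```bash
python3 jig.py|sed -n '1,3p;8p;14,18p'
```

```text
[0.54439056 0.22294237 0.21362091] [ 1.79419593e+02  1.96812144e-03 -1.07198453e+02] [ 0.48707004  0.32024311 -0.60163395] 0.08399504790585757
420 z 49.3 t [350.9 393.5] smax 425.0 smin 423.6 113
430 z 49.6 t [350.7 394.3] smax 435.0 smin 425.0 1274
490 z 49.6 t [351.1 394.4] smax 495.0 smin 485.0 1758
550 z 49.6 t [351.  394.6] smax 555.0 smin 545.0 2417
560 z 49.7 t [351.  394.7] smax 564.7 smin 555.0 2370
```

Request:
jog_arm --pt "0 0 0 0 0 0 0" --pt "0 0 0 -0.008 0 0 0" --pt "0 0 0 -0.012 0 0 0" --pt "0 0 0 -0.015 0 0 0" --pt "0 0 0 -0.015 0 0 0" --pt "0 0 0 -0.015 0 0 0" --pt "0 0 0.015 -0.015 0 0 0" --pt "0 0 0.015 -0.015 0 0 0" --pt "0 0 0.015 0 0 0 0" --pt "0 0 0.015 0 0 0 0" --pt "0 0 0 0 0 0 0" --pt "0 0 0 0 0 0 0"

```text
time_s: 22.17
tool_pos: [0.4878, 0.2408, 0.3104]
tool_rot: [179.5, 0.0, -107.1]
force: [0.4, -0.5, -0.2]
grip_width: 0.0867
```

```bash
python3 jig.py; python3 - <<'E'
from h import *
a=cv2.imread('pics/j.png'); t=cams.read_camera('top')[0][:,:,::-1]; s=cams.read_camera('scene')[0][:,:,::-1]
c=np.zeros((600,800,3),np.uint8); c[:300,:480]=cv2.resize(a[:250,120:520],(480,300)); c[300:,:400]=cv2.resize(t[80:320,150:470],(400,300)); c[300:,400:]=cv2.resize(s[180:330,340:540],(400,300)); cv2.imwrite('pics/m2.png',c)
E
```

```text
[0.48847621 0.24026745 0.31001416] [ 1.79510981e+02  1.93755764e-02 -1.07193396e+02] [ 1.17241788  0.57927453 -0.66380543] 0.08710853728992392
420 z 49.9 t [351.2 393.6] smax 424.7 smin 424.2 55
430 z 49.7 t [351.2 394.2] smax 435.0 smin 425.1 670
440 z 49.7 t [351.4 394.2] smax 444.8 smin 435.0 711
450 z 49.7 t [350.8 394. ] smax 455.0 smin 445.3 725
460 z 49.7 t [351.  394.3] smax 464.9 smin 455.6 740
470 z 49.6 t [351.3 394.3] smax 474.8 smin 465.6 747
480 z 49.7 t [350.7 394. ] smax 485.0 smin 475.3 786
490 z 49.5 t [350.9 394.6] smax 495.0 smin 485.0 786
500 z 49.7 t [350.6 394.4] smax 505.0 smin 495.0 837
510 z 49.6 t [350.7 394.8] smax 515.0 smin 505.0 883
520 z 49.6 t [351.  394.6] smax 525.0 smin 515.0 886
530 z 49.7 t [351.2 394.4] smax 535.0 smin 525.0 906
540 z 49.7 t [350.7 395. ] smax 545.0 smin 535.0 966
550 z 49.6 t [350.  395.6] smax 550.0 smin 545.0 360
```

View pics/m2.png

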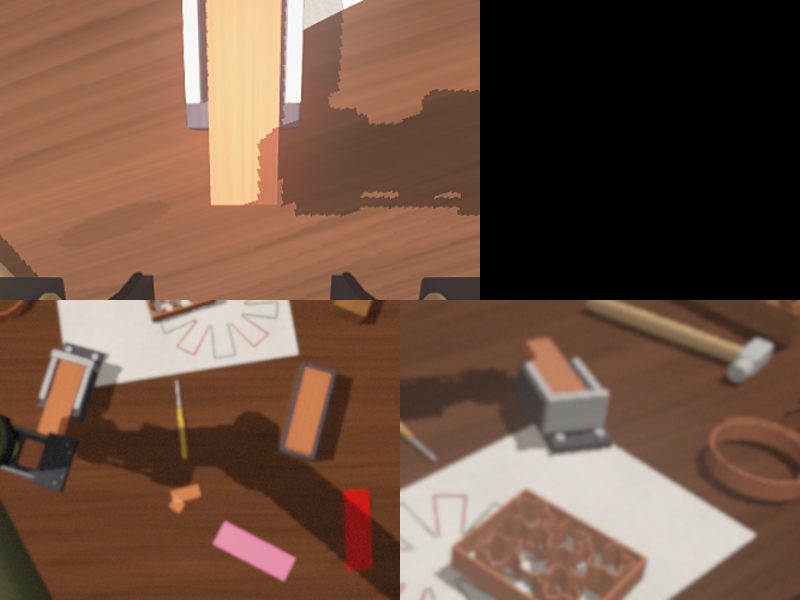

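The wrist view shows the plate flat in the jig between both cheeks, and the top view shows the lower plates still in the holder, with pink and red undisturbed. While I pushed, the plate stalled at the stop (far end 564.6 mm) with rising force, and it didn't shift on release. I'm handing the job in.

```bash
python3 -c "
from cell import env; print(env.sign_off())"
```

```text
the job is handed in; nothing more can be done
None
```

The top copper plate is in the bending jig, lying flat between the cheeks and against the end stop. The job is handed in; the arm's clock read about 22 s of the 48 s allowed.

**What I did:** I pressed on the plate with closed fingertips and slid it out until about 46 mm overhung the near lip. Then I pinched the overhanging end by its long edges, lifted it, laid it on the bed, pushed it home and let go.

**Last checks:**
- **Flat:** the plate's top measured 49.6–49.9 mm along its length, against 50 mm expected.
- **Centred:** it sat within about 0.5 mm of the jig's centre line.
- **Home:** its far end stopped at the stop's estimated position while the push force rose to about 5 N, and it did not move when I let go. After I backed off, the stop was outside the wrist view; the near end still measured where a plate that is home should be.
- **Surroundings:** the top view shows copper still in the holder and the pink and red look-alikes in place. I did not re-measure the lower plates at the end.

**What went wrong:** while I was setting it down and pushing, the plate tipped about 2° nose-up, because I pressed beyond the bed's edge. I levelled it in the grip before the final push. The wrist and top cameras also disagreed by up to about 4 mm lengthwise, so I used the wrist camera alone for the final fit.

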